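# Hang the sample pail on the forked stand by its bail

### The arm

A 6-joint arm with a two-finger parallel gripper is mounted at the origin on a cart in front of the work surface, level with it; the furniture and walls round the work are solid. World frame = base frame: x ahead of the robot, y to its left, z up, the work surface at z = 0. Lengths are in m, angles in degrees, forces in N, time in s.
With the tool pointing down it reaches from about 0.425 to 0.95 m from the base axis. Payload 14.7 kg.
Tool frame: the origin (TCP) lies between the finger pads; the fingertips stand 25 mm ahead of it and the grasp point (between the pads) lies 6 mm ahead of it; z points along the fingers, x is the direction in which the jaws open and shut, and the axes are right-handed (so a half turn about z gives the same grasp; the last joint's range is limited). The gripper opens to 85 mm and grips with 20 to 120 N. Pads are 22 mm wide; open, the fingers measure 114 mm over their backs; the gripper's body (76 mm by 85 mm) begins 54 mm behind the grasp point. The pads swing forward as they close: fully open they stand 13 mm farther back than shut.
Start: joints at [70.439, 27.513, 91.461, -0, 61.026, -2.67], TCP at [0.189, 0.622, 0.256] pointing down, gripper open.
Joint ranges: [-157.49, 157.49], [-46.99, 117.5], [13.45, 153.17], [-89.5, 269.5], [5.16, 153.95], [-167.48, 167.48]. Speed limits (degrees/s): [108.29, 108.29, 136.94, 172.46, 172.46, 172.46].

### API

Orientations are given as [roll, pitch, yaw] about the fixed x, y, z axes, in that order (R = Rz(yaw) Ry(pitch) Rx(roll)).
In Python, from cell import robot gives the robot as it stands.
- The arm moves only by the shell command python3 -m pendant 'ROWS' [OPENING] [FORCE]. ROWS is JSON, a list that holds one entry, the list of rows, each a list of 4 numbers: the shift along the tool's x, y, z in m, then the turn about the tool's z in rad. In form: [[[x, y, z, yaw], ...]]. A call has exactly 8 rows; each row is the pose to reach, as a shift and turn from the pose commanded when the call began, along the tool's axes at that moment; what a row does not reach only later rows make up. A row lasts 1/12 s, in which the tool goes at most 41.7 mm and 7.16 degrees, less where a joint would pass 70% of its speed; a pose out of reach is approached as far as the arm can. A call with a gripper value outside its range is refused whole. OPENING is the opening, from 0 (shut) to 1 (fully open), set as the call begins (- or left out, the last holds). The fingers move at their own pace and stop on an object; FORCE is the grip in N (left out, the last holds). Time passes only in rows, so rows that repeat a pose let the fingers close, or fill a call up. It gives the time, the measured TCP pose, the force and the opening at its end, in the units of the state.
- robot.get_obs(): the state, without advancing time (a new reading comes with each control period).
- robot.camera(name): name is "scene" or "side" or "wrist"; returns a dict with "color" (400x640x3 uint8, blue, green, red), "vfov" (degrees; the focal length in pixels is half the picture's height over the tangent of half this angle, whatever the lens; pixels are square), "cx", "cy" (the principal point, pixels), "D" ([k1, k2, p1, p2, k3] as OpenCV has them; the pictures are not rectified), "extrinsics" (4x4, takes a point from world to camera coordinates); the wrist camera has in their place "hand_eye" (4x4, takes a point from camera to tool coordinates, whose origin is the TCP and whose axes are the tool frame's). Camera axes: x right, y down, z forward; pixel columns grow to the right and rows downward; lengths in m; the calibration is good to about 2 mm. A picture is of the moment at which its call begins: read the wrist's pose just before it. There is no depth.
- robot.job_done(): hands the job in, once; it reports no verdict.
The state is a dict: "clock": time; "joint_positions": joint angles; "qd": joint speeds; "tau": joint torques, N m; "position": TCP position; "tcp_rot": TCP orientation; "contact_force": force on the tool from outside, world axes, zero at the start; "wrist_torque": the same for the moment, N m; "opening": opening from 0.0 (shut) to 1.0 (fully open).
Only numpy, scipy, OpenCV 4.12 (cv2) and the standard library are available. Lean on these libraries where they do the work, as an engineer would, in place of code of your own. Each camera call takes 0.05 s, during which the arm holds its last target. There are 200 camera calls.

### The job

While the little steel pail stands on the table, fold its wire bail up until it stands upright by itself and let go of it. Then take hold again and hang the pail by the bail on the stand's two prongs (in from their open ends, the pail below and the bail's bar above them), so that the bail's wire rests on both prongs and the pail hangs level, still and clear of everything below. Leave the spray bottle and the tape rolls where they are, and do not tip the pail over.

Things in the scene. Friction and masses are not known exactly. Their poses are not given: they have to be found in the camera images.
- pail: Loose open steel pail, 0.35 to 0.6 kg, round, 80 mm across the foot, 90 mm at the rim, 75 mm tall; origin at the centre of its underside, z up. Ears at its +y and -y sides carry the wire bail. The folded bail sticks out on the pail's -x side (at the start to the robot's right and partly towards it).
- bail (a joint): Angle of the bail, rad: 0 folded down (level, sticking out to the pail's -x), 1.57 straight up; it stops at 1.62. A light friction hinge (0.03 N m): it stays where it is left. Starts between 0 and 0.3. Upright means above 1.35.
- bail_grip (a point): Centre of the flat blue grip in the middle of the bail's top bar, 84 mm from the hinge line: 34 mm long along the bar, 20 mm wide in the bail's plane, 9 mm thick across it. Folded it lies flat like a tongue, 28 mm from the pail wall; upright it stands on edge, 9 mm thick along the pail's x, centre 146 mm above the pail's underside. Axes turn with the bail: y along the bar, -x away from the hinge.
- pail_hinge (a point): Middle of the bail's hinge line, which runs along the pail's y, 62 mm above the underside. The bail is a square loop of 5 mm wire, 115 mm wide over its legs; its top bar runs through the middle of the blue grip, with about 25 mm of bare straight wire at each end of the grip.
- stand: Fixed stand: grey base plate 130 x 90 x 10 mm, a thin post (14 mm) at its back end, 82 mm behind the origin, and at the post's top two level steel prongs that point to the stand's -x (to the robot, within 0.25 rad). The pail is too wide to pass down between the prongs. Origin on the table under point fork, z up.
- fork (a point): Midway between the prongs, level with their upper side, 200 mm above the table; axes as the stand's. The prongs are 8 mm round bars along x at y = -36 and +36 mm, free from x = -28 mm, where the ends turn up by 20 mm, to x = +70 mm, where a crosspiece joins them. The bar lies across both along y, the grip between them; at x = 0 the pail clears the post.
- cell_stack: Fixed obstacle, always at the same place: a small fuel-cell stack of plates, 88 x 77 mm, 181 mm tall, left of the stand; origin at the centre of its underside. A fixed red hose arches from the front edge of the table, up to 260 mm high at about x = 0.3 to 0.4, y = 0 to 0.07 m, down to the top of the stack: pass behind or above it.
- leak_spray: Loose spray bottle, 53 mm across, 160 mm tall, pale with a red nozzle, on the left; origin at the centre of its underside. Leave alone.
- tape_yellow: Loose roll of yellow tape lying flat, 56 mm across, 17 mm high, at the back right; origin at the centre of its underside. Leave alone.
- tape_black: Loose roll of black tape lying flat, 60 mm across, 18 mm high, in front near the robot; origin at the centre of its underside. Leave alone.

How it is judged:
By the outcome, as a careful person would: the job done as asked, in the order asked, and still so for the second after the job is handed in, with the robot touching nothing.
It also fails if it takes over 64 s, if anything falls off the work surface, if the arm or the gripper's body presses on something with over 40 N, if the wrist force passes 120 N, or if a joint passes its speed limit or range.

## Working session

There is one attempt and no reset: what is moved stays moved. The work goes in short steps, Python scripts to look and compute and a shell command to move; the robot and the scene stay as the last step left them, time stands still between calls to the robot, and variables do not carry over. Pictures are saved under pics/ and viewed, about 8 in all and at most 12, crops included, and the job is handed in when it is done.

```bash
ls; mkdir -p pics
python3 - <<'E'
from cell import robot
import cv2
o=robot.get_obs();print(o)
for n in("scene","side"):
    c=robot.camera(n);cv2.imwrite(f"pics/{n}0.png",c["color"]);print(n,c["vfov"],c["cx"],c["cy"],c["D"],c["extrinsics"])
c=robot.camera("wrist");print(c["hand_eye"],c["vfov"]);cv2.imwrite("pics/wrist0.png",c["color"])
E
```

```text
pics
{'clock': 0.0, 'joint_positions': array([ 7.04393034e+01,  2.75495716e+01,  9.14931082e+01,  4.32335509e-04,
        6.10257336e+01, -2.66856747e+00]), 'qd': array([-0.02309701, -0.050292  , -0.03205277,  0.13177173,  0.02301478,
        0.08918595]), 'tau': array([ 5.27031676e-03, -9.50621867e+01, -4.30210626e+01,  5.65630580e-04,
        1.16381180e-02, -4.64633013e-05]), 'position': array([0.18870838, 0.62161451, 0.25567976]), 'tcp_rot': array([-1.79996437e+02,  6.83216797e-02,  7.31076633e+01]), 'contact_force': array([ 0.55727425,  0.62727244, -0.21497357]), 'wrist_torque': array([ 0.0048741,  0.0029816, -0.0200974]), 'opening': 0.9972498154843674}
scene 56.2016177727262 322.2243410909121 204.70443713699862 [0.00617009 0.         0.         0.         0.        ] [[ 0.48665774 -0.87349142  0.01330346 -0.29839479]
 [-0.37611424 -0.22324479 -0.8992774   0.33986928]
 [ 0.78848102  0.43263669 -0.43717637  0.72771334]
 [ 0.          0.          0.          1.        ]]
side 56.85151118077968 321.80313185607247 193.68547640697165 [-0.03161819  0.          0.          0.          0.        ] [[-0.96225618 -0.27206862 -0.00645857  0.48696077]
 [-0.09921877  0.37281939 -0.92258406  0.21252598]
 [ 0.25341405 -0.8871214  -0.38574207  0.90418293]
 [ 0.          0.          0.          1.        ]]
[[ 9.99999888e-01  2.50750615e-04 -4.01590707e-04  1.59342403e-04]
 [-1.22134558e-04  9.56147554e-01  2.92885370e-01 -7.49091921e-02]
 [ 4.57421159e-04 -2.92885288e-01  9.56147478e-01 -1.18386489e-01]
 [ 0.00000000e+00  0.00000000e+00  0.00000000e+00  1.00000000e+00]] 67.08804408899513
```

View pics/scene0.png

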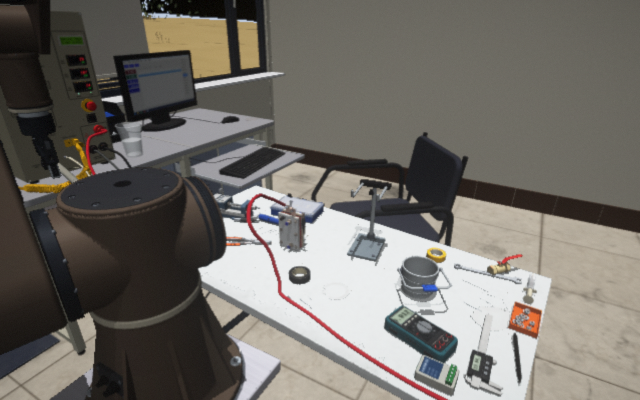

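View pics/side0.png

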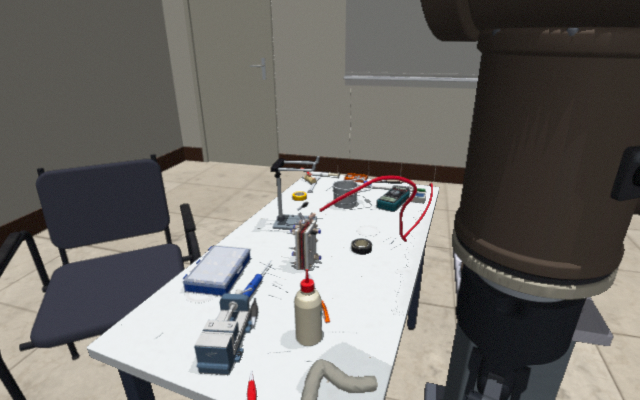

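The scene view shows the pail near (419,278), its blue grip at (430,288), and the stand base near (367,248) with its prongs near (372,188). I'll enlarge both areas.

```bash
cat > h.py <<'E'
import numpy as np, cv2
from scipy.spatial.transform import Rotation as Rn
from cell import robot
def cam(n):
    o=robot.get_obs(); c=robot.camera(n)
    f=200/np.tan(np.radians(c["vfov"]/2)); c["K"]=np.array([[f,0,c["cx"]],[0,f,c["cy"]],[0,0,1.]])
    if n=="wrist":
        T=np.eye(4);T[:3,:3]=Rn.from_euler("xyz",o["tcp_rot"],degrees=True).as_matrix();T[:3,3]=o["position"]
        c["E"]=np.linalg.inv(T@np.array(c["hand_eye"]))
    else: c["E"]=np.array(c["extrinsics"])
    c["D"]=np.array(c["D"],float)
    return c
def ray(c,uv):
    p=cv2.undistortPoints(np.array([[uv]],float),c["K"],c["D"])[0,0]
    R=c["E"][:3,:3];t=c["E"][:3,3]
    return -R.T@t, R.T@np.array([p[0],p[1],1])
def atz(c,uv,z):
    o,d=ray(c,uv); return o+d*(z-o[2])/d[2]
def proj(c,P):
    E=c["E"];return cv2.projectPoints(np.array(P,float).reshape(-1,1,3),cv2.Rodrigues(E[:3,:3])[0],E[:3,3],c["K"],c["D"])[0][:,0]
def tri(*cu):
    A=np.zeros((3,3));b=np.zeros(3)
    for c,uv in cu:
        o,d=ray(c,uv);d=d/np.linalg.norm(d);M=np.eye(3)-np.outer(d,d);A+=M;b+=M@o
    return np.linalg.solve(A,b)
def crop(im,x0,y0,w,h,s): return cv2.resize(im[y0:y0+h,x0:x0+w],None,fx=s,fy=s,interpolation=cv2.INTER_CUBIC)
E
python3 - <<'E'
from h import *
c=cam("scene")
im=np.hstack([crop(c["color"],385,240,80,120,5),crop(c["color"],335,165,80,120,5)])
cv2.imwrite("pics/crop1.png",im)
print("pail rim",atz(c,(419,268),.075),"grip",atz(c,(430,288),.065),"base",atz(c,(367,248),.005),"prong",atz(c,(372,188),.2))
E
```

```text
pail rim [ 0.50213259 -0.33973847  0.075     ] grip [ 0.45011077 -0.38238431  0.065     ] base [ 0.62633771 -0.15051977  0.005     ] prong [ 0.64056021 -0.14628786  0.2       ]
```

View pics/crop1.png

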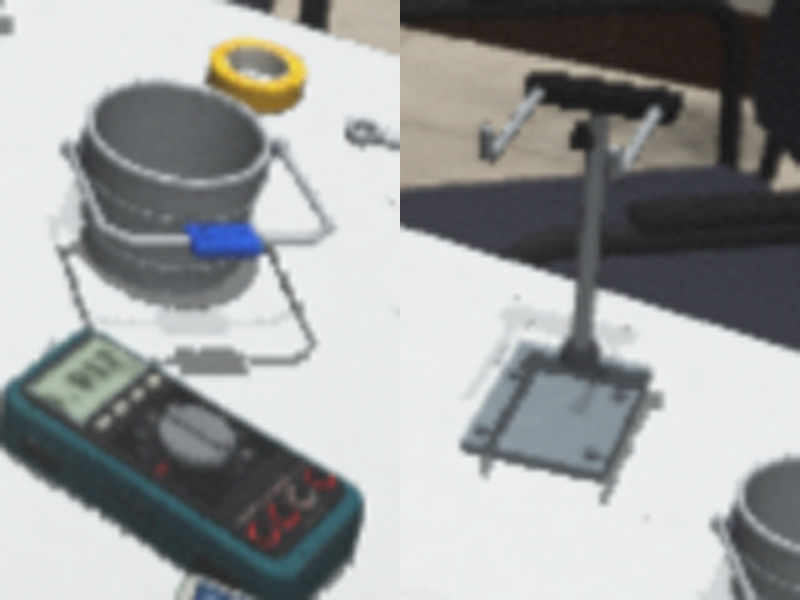

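Run:
```python
from h import *
c=cam("scene")
A=atz(c,(399,269.8),.062);B=atz(c,(441.2,269.5),.062);print("ears",A,B,np.linalg.norm(A-B),(A+B)/2)
d=(A-B)[:2];yw=np.arctan2(d[1],d[0])-np.pi/2;print("pail yaw",np.degrees(yw))
# fit pail: rim ellipse pts at z=.075 r=.045
pts=[(88,130),(130,88),(180,82),(240,105),(272,150),(175,182),(110,160),(240,175)]
P=np.array([atz(c,(385+x/5,240+y/5),.075)[:2] for x,y in pts])
from scipy.optimize import least_squares as ls
r=ls(lambda q:np.linalg.norm(P-q,axis=1)-.0455,P.mean(0));print("rim c",r.x,r.fun)
ctr=r.x
# grip angle: bail plane
ce=np.array([385+225/5,240+241/5])
ux=np.array([np.cos(yw),np.sin(yw)])
for a in np.radians([0,5,10,15,20]):
    g=np.r_[ctr-ux*.084*np.cos(a),.062+.084*np.sin(a)];print(np.degrees(a),g,proj(c,g)[0]-ce)
L=atz(c,(335+88/5,165+128/5),.22);R=atz(c,(335+215/5,165+148/5),.22)
print("prong tips",L,R,np.linalg.norm(L-R))
base=[(460,450),(606,482),(650,372),(520,340)]
Q=[atz(c,(335+(x-400)/5,165+y/5),.01) for x,y in base];print(np.round(Q,3))
for i in range(4): print(np.linalg.norm(Q[i]-Q[i-1]))
```

```text
ears [ 0.48738809 -0.29378711  0.062     ] [ 0.5433868  -0.38729381  0.062     ] 0.10899247573531409 [ 0.51538745 -0.34054046  0.062     ]
pail yaw 30.916285874851212
rim c [ 0.51157853 -0.3408321 ] [-0.00012982 -0.00388846  0.0007376  -0.00042776  0.00082282 -0.00151733
  0.00122603 -0.00301591]
0.0 [ 0.43951335 -0.38399005  0.062     ] [-0.66551467  3.52983954]
5.0 [ 0.43978758 -0.38382582  0.06932108] [-0.2745341  0.9469793]
10.0 [ 0.44060818 -0.38333438  0.07658645] [ 0.03654314 -1.80663808]
14.999999999999998 [ 0.44196891 -0.38251948  0.0837408 ] [ 0.26407576 -4.7055925 ]
20.0 [ 0.44385941 -0.38138731  0.09072969] [ 0.40536921 -7.72241339]
prong tips [ 0.55290202 -0.12432757  0.22      ] [ 0.56357348 -0.19340172  0.22      ] 0.06989361518578048
[[ 0.553 -0.117  0.01 ]
 [ 0.566 -0.204  0.01 ]
 [ 0.695 -0.183  0.01 ]
 [ 0.69  -0.095  0.01 ]]
0.1382447329332463
0.0882126502756208
0.13056287161127886
0.08820206654483106
```

```bash
cat >> h.py <<'E'
def to(*T):
    """T: world (x,y,z,yawdeg) chain; prints tool-axes shift for each as separate call"""
    o=robot.get_obs();p=np.array(o["position"]);r=np.radians(o["tcp_rot"][2])
    for t in T:
        d=np.array(t[:3])-p;c,s=np.cos(r),np.sin(r)
        y=np.radians(t[3]);w=(r-y+np.pi)%(2*np.pi)-np.pi
        print(t,"->",np.round([c*d[0]+s*d[1],s*d[0]-c*d[1],-d[2],w],4),"dist",round(np.linalg.norm(d),3))
E
python3 - <<'E'
from h import *
to((.40,.42,.40,73.1),(.60,.18,.42,73.1))
E
```

```text
(0.4, 0.42, 0.4, 73.1) -> [-1.317e-01  2.607e-01 -1.440e-01  1.000e-04] dist 0.326
(0.6, 0.18, 0.42, 73.1) -> [-3.032e-01  5.218e-01 -1.640e-01  1.000e-04] dist 0.625
```

```bash
python3 -m pendant '[[[-0.005,0.01,-0.035,0],[-0.02,0.04,-0.06,0.05],[-0.036,0.072,-0.08,0.12],[-0.053,0.105,-0.10,0.22],[-0.07,0.138,-0.12,0.32],[-0.087,0.172,-0.135,0.42],[-0.105,0.207,-0.144,0.52],[-0.124,0.242,-0.146,0.62]]]'
python3 - <<'E'
from h import *
to((.60,.18,.42,31),(.64,-.1,.42,20),(.52,-.33,.38,31))
E
```

```text
clock: 0.92
position: [0.3858, 0.4321, 0.4044]
tcp_rot: [-180.0, -0.2, 37.3]
contact_force: [0.2, 0.7, 0.4]
opening: 0.997
(0.6, 0.18, 0.42, 31) -> [ 0.0175  0.3303 -0.0156  0.1104] dist 0.331
(0.64, -0.1, 0.42, 20) -> [-0.1204  0.5772 -0.0156  0.3024] dist 0.59
(0.52, -0.33, 0.38, 31) -> [-0.3553  0.6874  0.0244  0.1104] dist 0.774
```

```bash
python3 -m pendant '[[[0.002,0.041,-0.002,0.015],[0.004,0.082,-0.004,0.03],[0.006,0.123,-0.006,0.045],[0.008,0.164,-0.008,0.06],[0.01,0.205,-0.01,0.07],[0.01,0.246,-0.012,0.08],[0.005,0.287,-0.014,0.1],[-0.005,0.326,-0.016,0.11]]]'
python3 - <<'E'
from h import *
to((.53,-.13,.42,31))
E
```

```text
clock: 1.58
position: [0.5806, 0.1698, 0.4181]
tcp_rot: [180.0, -0.0, 31.2]
contact_force: [0.8, 0.2, 0.4]
opening: 0.996
(0.53, -0.13, 0.42, 31) -> [-0.1987  0.2302 -0.0019  0.0038] dist 0.304
```

```bash
python3 -m pendant '[[[-0.02,0.033,0,0],[-0.042,0.066,0,0],[-0.067,0.099,0,0],[-0.094,0.132,0,0],[-0.12,0.165,0,0],[-0.146,0.197,0,0],[-0.172,0.227,0,0],[-0.18,0.233,0,0]]]'
python3 - <<'E'
from h import *
robot.camera("side")
c=cam("wrist");cv2.imwrite("pics/w1.png",c["color"]);np.save("w1.npy",c["E"]);print(c["cx"],c["cy"],c["D"],c["vfov"],robot.get_obs()["qd"])
P=[[.513,-.341,.075],[.44,-.384,.072]]
print(proj(c,P))
E
```

```text
clock: 2.25
position: [0.5454, -0.1259, 0.4182]
tcp_rot: [179.9, 0.1, 31.1]
contact_force: [0.7, 0.4, -0.0]
opening: 0.998
320.96855742710153 198.13368836969408 [-0.05053616  0.          0.          0.          0.        ] 67.08804408899513 [ 3.25522662  0.03417076 -0.2173532   0.99987366  0.04913225  2.18118374]
[[240.06810805 254.73176281]
 [191.95985839 253.09628873]]
```

View pics/w1.png

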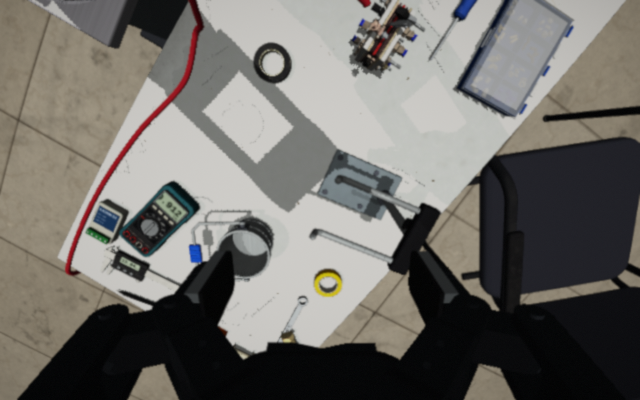

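The wrist view shows the pail rim near (248,243), the grip at (196,254), and the prong tips near (342,180) and (314,233). I'll enlarge it to measure.

Run:
```python
from h import *
im=cv2.imread("pics/w1.png")
cv2.imwrite("pics/crop2.png",np.hstack([crop(im,180,195,100,145,4),crop(im,305,145,100,145,4)]))
```

```text
(no output)
```

View pics/crop2.png

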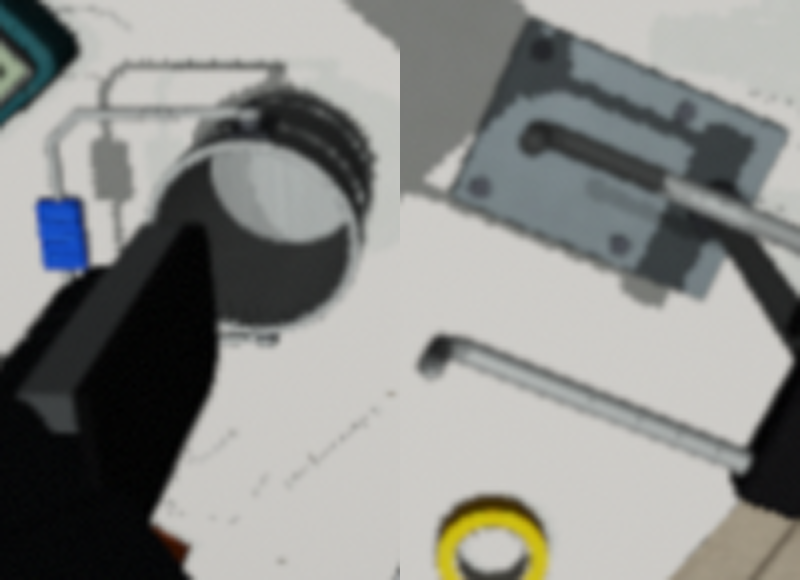

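Run:
```python
from h import *
from scipy.optimize import least_squares as ls
cs=cam("scene");cw=cam("wrist");cw["E"]=np.load("w1.npy")
w=lambda x,y:(180+x/4,195+y/4); v=lambda x,y:(305+(x-400)/4,145+y/4)
a=lambda x,y:(385+x/5,240+y/5); b=lambda x,y:(335+(x-400)/5,165+y/5)
# pail: params x,y,yaw,bail
def T(q,P): c,s=np.cos(q[2]),np.sin(q[2]);return np.array([q[0]+c*P[0]-s*P[1],q[1]+s*P[0]+c*P[1],P[2]])
def rf(q):
    A=q[3];g=lambda y:T(q,(-.084*np.cos(A),y,.062+.084*np.sin(A)))
    r=[]
    for c,uv,P in [(cw,w(62,235),g(0)),(cs,a(225,241),g(0)),(cw,w(68,269),g(-.017)),(cw,w(60,200),g(.017)),(cs,a(187,242),g(.017)),(cs,a(263,241),g(-.017)),
        (cw,w(257,233),T(q,(0,0,.075))),(cw,w(252,118),T(q,(0,.055,.062))),(cs,a(70,148),T(q,(0,.055,.062))),(cs,a(282,148),T(q,(0,-.055,.062))),(cs,a(181,132),T(q,(0,0,.075)))]:
        r+=list(proj(c,P)[0]-uv)
    return r
s=ls(rf,[.513,-.341,.54,.12],loss="soft_l1");q=s.x;print("pail",q,np.degrees(q[2:]));print(np.round(np.array(rf(q)).reshape(-1,2),1))
print("grip",T(q,(-.084*np.cos(q[3]),0,.062+.084*np.sin(q[3]))))
def rs(q):
    r=[]
    for c,uv,P in [(cw,v(540,135),(-.028,.036,.196)),(cw,v(447,345),(-.028,-.036,.196)),(cw,v(745,460),(.07,-.036,.196)),(cw,v(432,367),(-.028,-.036,.22)),
       (cs,b(488,128),(-.028,.036,.22)),(cs,b(615,148),(-.028,-.036,.22)),(cs,b(488,155),(-.028,.036,.197))]:
        r+=list(proj(c,T(q,P))[0]-uv)
    return r
s=ls(rs,[.59,-.155,.157],loss="soft_l1");q=s.x;print("stand",q,np.degrees(q[2]));print(np.round(np.array(rs(q)).reshape(-1,2),1))
```

```text
pail [ 0.518066   -0.34082981  0.53248593  0.07552783] [30.50919631  4.32742614]
[[ 0.5 -0.3]
 [ 0.1 -0.2]
 [ 0.2 -0.1]
 [-0.1 -0.4]
 [ 0.6 -0.4]
 [-0.3 -0.2]
 [-1.5  2.8]
 [-0.6 -1.2]
 [ 0.2 -0.4]
 [ 0.4 -0.5]
 [-0.  -1.5]]
grip [ 0.44590231 -0.38335308  0.06833831]
stand [ 0.59947683 -0.15045397  0.13893344] 7.960299739481748
[[ 0.2 -0.5]
 [-0.7 -0.2]
 [-3.8 -0.9]
 [ 2.7  2.6]
 [ 0.3 -2.2]
 [ 0.6 -2. ]
 [-0.1  0.1]]
```

Run:
```python
from h import *
to((.462,-.4105,.30,30.5),(.462,-.4105,.15,30.5))
```

```text
(0.462, -0.4105, 0.3, 30.5) -> [-0.2225  0.2041  0.1183  0.0129] dist 0.324
(0.462, -0.4105, 0.15, 30.5) -> [-0.2225  0.2041  0.2683  0.0129] dist 0.404
```

```bash
python3 -m pendant '[[[-0.03,0.028,0,0.002],[-0.06,0.055,0.005,0.004],[-0.09,0.082,0.015,0.006],[-0.12,0.11,0.028,0.01],[-0.147,0.135,0.045,0.013],[-0.172,0.158,0.07,0.013],[-0.197,0.181,0.095,0.013],[-0.2225,0.204,0.119,0.013]]]' 0.45
python3 -m pendant '[[[-0.0,0.0,0.035,0],[0,0,0.07,0],[0,0,0.1,0],[0,0,0.13,0],[0,0,0.145,0],[0,0,0.15,0],[0,0,0.15,0],[0,0,0.15,0]]]'
python3 - <<'E'
from h import *
c=cam("wrist");cv2.imwrite("pics/w2.png",c["color"]);np.save("w2.npy",c["E"]);print(robot.get_obs()["qd"].round(2))
to((.462,-.4105,.074,30.5))
E
```

```text
clock: 3.12
position: [0.4631, -0.4097, 0.2991]
tcp_rot: [180.0, -0.0, 30.6]
contact_force: [0.9, 0.2, 0.2]
opening: 0.449
clock: 3.78
position: [0.4637, -0.4093, 0.1509]
tcp_rot: [180.0, -0.0, 30.6]
contact_force: [-0.0, 0.2, 1.3]
opening: 0.449
[-0.4  -0.61 -0.06 -0.03 -0.22 -0.23]
(0.462, -0.4105, 0.074, 30.5) -> [-0.0019 -0.0002  0.0775  0.0016] dist 0.078
```

View pics/w2.png

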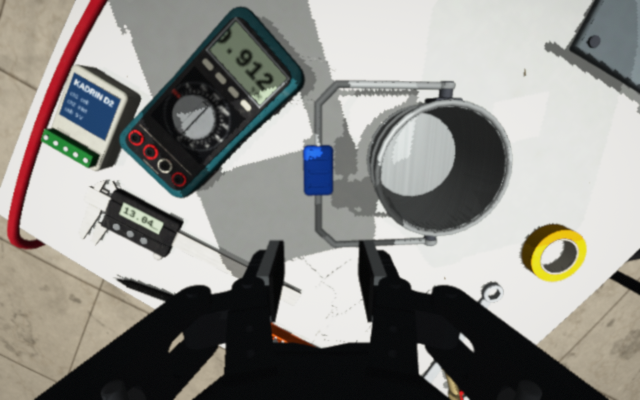

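The grip is at about (318,170), and the bare wire runs along column 319 from row 195 to row 229. The fingers are centred on column 320.

Run:
```python
from h import *
c=cam("wrist");c["E"]=np.load("w2.npy")
o=robot.get_obs();R=Rn.from_euler("xyz",o["tcp_rot"],degrees=True).as_matrix()
for n,uv,z in [("grip",(318.5,170),.068),("gripend",(319,195),.068),("bend",(319,229),.068),("rimc",(441,167),.075),("gripend+",(318,145),.068),("ear+",(447,88),.062),("ear-",(432,241),.062)]:
    P=atz(c,uv,z);print(n,P.round(4),"tool",(R.T@(P-o["position"])).round(4))
```

```text
grip [ 0.4453 -0.3816  0.068 ] tool [-0.0014 -0.0339  0.0836]
gripend [ 0.4546 -0.3967  0.068 ] tool [-0.0011 -0.0162  0.0836]
bend [ 0.4676 -0.4187  0.068 ] tool [-0.0011  0.0094  0.0837]
rimc [ 0.5129 -0.3374  0.075 ] tool [ 0.0793 -0.0376  0.0766]
gripend+ [ 0.4365 -0.3672  0.068 ] tool [-0.0017 -0.0508  0.0836]
ear+ [ 0.4905 -0.2924  0.062 ] tool [ 0.0828 -0.0877  0.0895]
ear- [ 0.5476 -0.3859  0.062 ] tool [0.0844 0.0218 0.0898]
```

```bash
python3 -m pendant '[[[-0.0015,-0.003,0.025,0],[-0.0015,-0.003,0.05,0],[-0.0015,-0.003,0.068,0],[-0.0015,-0.003,0.076,0],[-0.0015,-0.003,0.076,0],[-0.0015,-0.003,0.076,0],[-0.0015,-0.003,0.076,0],[-0.0015,-0.003,0.076,0]]]'
python3 -m pendant '[[[0,0,0,0],[0,0,0,0],[0,0,0,0],[0,0,0,0],[0,0,0,0],[0,0,0,0],[0,0,0,0],[0,0,0,0]]]' 0 20
python3 - <<'E'
from h import *
cs=robot.camera("side")["color"];c=cam("wrist");cv2.imwrite("pics/w3.png",np.hstack([c["color"][60:330,200:520]]))
E
```

```text
clock: 4.55
position: [0.4604, -0.4085, 0.0756]
tcp_rot: [179.9, -0.0, 30.5]
contact_force: [-0.3, -0.7, -0.8]
opening: 0.448
clock: 5.22
position: [0.4598, -0.4079, 0.0742]
tcp_rot: [180.0, -0.0, 30.5]
contact_force: [1.8, 0.2, -0.0]
opening: 0.048
```

View pics/w3.png

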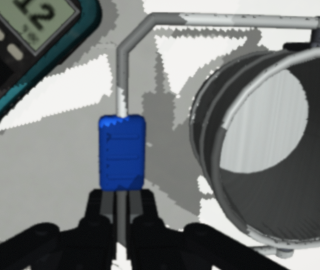

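```bash
python3 -m pendant '[[[0.0006,0,-0.0058,0],[0.0017,0,-0.0116,0],[0.0032,0,-0.0173,0],[0.0051,0,-0.0228,0],[0.0073,0,-0.0282,0],[0.0099,0,-0.0335,0],[0.0129,0,-0.0385,0],[0.0162,0,-0.0434,0]]]'
python3 - <<'E'
from h import *
o=robot.get_obs();print(o["contact_force"],o["wrist_torque"])
import math
a1=math.radians(36.5)
for k in range(1,17):
    a=a1+math.radians(min(4*k,54.5));print(round(math.degrees(a),1),round(.084*(math.cos(a1)-math.cos(a)),4),round(-.084*(math.sin(a)-math.sin(a1)),4))
c=cam("side");u=proj(c,[[.518,-.34,.08]])[0].astype(int);s=cam("scene");v=proj(s,[[.518,-.34,.08]])[0].astype(int);print(u,v)
cv2.imwrite("pics/s1.png",np.hstack([crop(c["color"],u[0]-40,u[1]-50,80,100,5),crop(s["color"],v[0]-40,v[1]-50,80,100,5)]))
E
```

```text
clock: 5.98
position: [0.4739, -0.3996, 0.1182]
tcp_rot: [180.0, 0.0, 30.5]
contact_force: [-1.1, -0.4, -0.9]
opening: 0.046
[-1.10745671 -0.35710316 -0.9227773 ] [-0.1606149   0.10011671 -0.02366908]
40.5 0.0036 -0.0046
44.5 0.0076 -0.0089
48.5 0.0119 -0.0129
52.5 0.0164 -0.0167
56.5 0.0212 -0.0201
60.5 0.0262 -0.0231
64.5 0.0314 -0.0259
68.5 0.0367 -0.0282
72.5 0.0423 -0.0301
76.5 0.0479 -0.0317
80.5 0.0537 -0.0329
84.5 0.0595 -0.0336
88.5 0.0653 -0.034
91.0 0.069 -0.034
91.0 0.069 -0.034
91.0 0.069 -0.034
[344 182] [421 263]
```

View pics/s1.png

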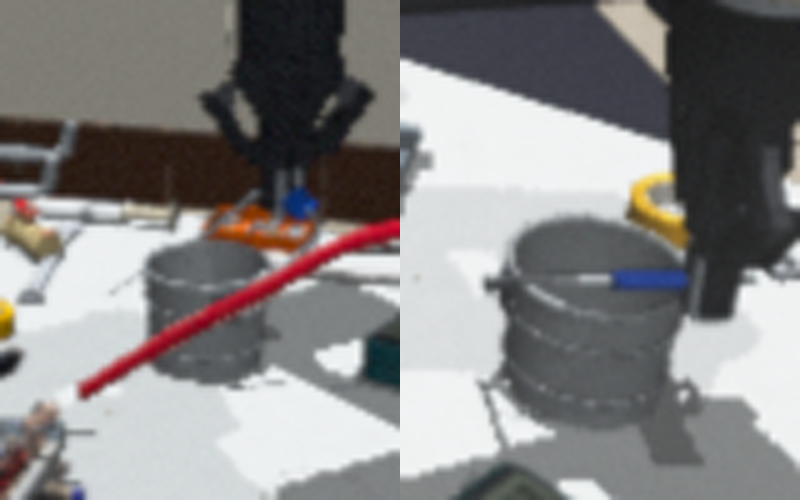

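The pail is standing level and the bail is about 35° up, with the wire held in the fingers. I'll continue the arc.

```bash
python3 -m pendant '[[[0.0036,0,-0.0046,0],[0.0076,0,-0.0089,0],[0.0119,0,-0.0129,0],[0.0164,0,-0.0167,0],[0.0212,0,-0.0201,0],[0.0262,0,-0.0231,0],[0.0314,0,-0.0259,0],[0.0367,0,-0.0282,0]]]'
python3 -m pendant '[[[0.0056,0,-0.0019,0],[0.0112,0,-0.0035,0],[0.017,0,-0.0047,0],[0.0228,0,-0.0054,0],[0.0286,0,-0.0058,0],[0.0305,0,-0.0058,0],[0.0305,0,-0.0058,0],[0.0305,0,-0.0058,0]]]'
python3 -m pendant '[[[0,0,0,0],[0,0,0,0],[0,0,0,0],[0,0,0,0],[0,0,0,0],[0,0,0,0],[0,0,0,0],[0,0,0,0]]]' 0.45
python3 - <<'E'
from h import *
c=cam("side");u=proj(c,[[.518,-.34,.08]])[0].astype(int);s=cam("scene");v=proj(s,[[.518,-.34,.08]])[0].astype(int)
cv2.imwrite("pics/s2.png",np.hstack([crop(c["color"],u[0]-40,u[1]-50,80,100,5),crop(s["color"],v[0]-40,v[1]-50,80,100,5)]))
E
```

```text
clock: 6.75
position: [0.5059, -0.3811, 0.1464]
tcp_rot: [179.9, -0.0, 30.5]
contact_force: [-3.1, -2.2, 4.2]
opening: 0.046
clock: 7.42
position: [0.5314, -0.3652, 0.1512]
tcp_rot: [-180.0, 0.0, 30.6]
contact_force: [-0.2, -0.3, -1.4]
opening: 0.044
clock: 8.08
position: [0.5316, -0.3656, 0.1516]
tcp_rot: [180.0, -0.0, 30.5]
contact_force: [0.6, -1.4, -0.4]
opening: 0.45
```

View pics/s2.png

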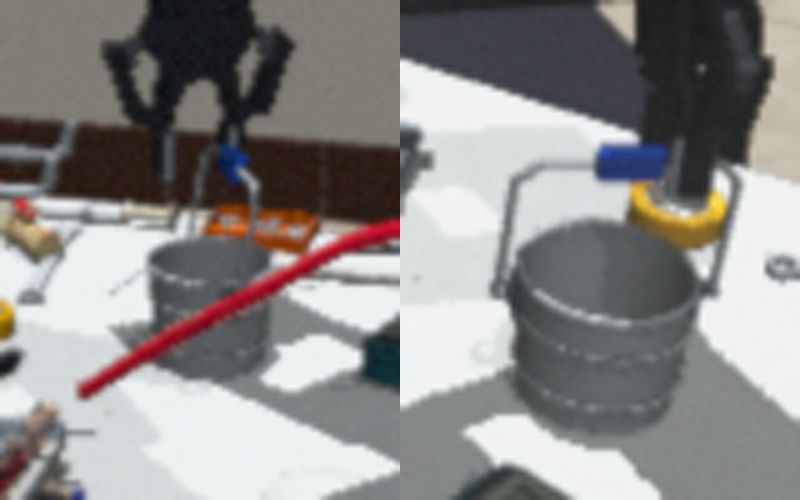

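The bail stands up with the gripper open. I'll retreat upward and measure the pose.

```bash
python3 -m pendant '[[[0,0,-0.03,0],[0,0,-0.06,0],[0,0,-0.09,0],[0,-0.005,-0.105,0],[0,-0.005,-0.11,0],[0,-0.005,-0.11,0],[0,-0.005,-0.11,0],[0,-0.005,-0.11,0]]]'
python3 - <<'E'
from h import *
c=cam("wrist");cv2.imwrite("pics/w4.png",c["color"]);np.save("w4.npy",c["E"])
s=cam("scene");v=(421,263);cv2.imwrite("pics/s3.png",crop(s["color"],v[0]-40,v[1]-50,80,100,5))
a=crop(s["color"],v[0]-32,v[1]-45,64,80,5);cv2.imwrite("pics/c3.png",np.hstack([c["color"],np.vstack([a])])[:, :]) if a.shape[0]==400 else 0
E
```

```text
clock: 8.85
position: [0.5285, -0.3609, 0.2601]
tcp_rot: [-179.9, 0.0, 30.5]
contact_force: [0.4, 0.1, -0.6]
opening: 0.448
```

View pics/w4.png

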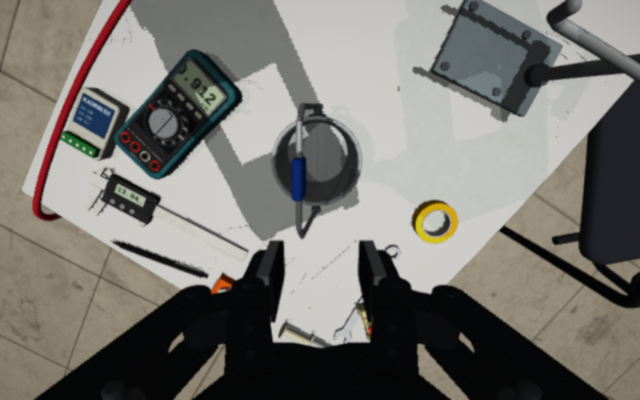

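Run:
```python
from h import *
c=cam("wrist");c["E"]=np.load("w4.npy")
o=robot.get_obs();R=Rn.from_euler("xyz",o["tcp_rot"],degrees=True).as_matrix()
for n,uv,z in [("grip",(299.5,180),.15),("grip+",(299.5,158),.15),("grip-",(299.5,201),.15),("rimc",(316.5,161),.075),("ear+",(311,108),.062),("ear-",(306,230),.062)]:
    P=atz(c,uv,z);print(n,P.round(4),"tool",(R.T@(P-o["position"])).round(4))
```

```text
grip [ 0.5039 -0.3523  0.15  ] tool [-0.0169 -0.0199  0.1104]
grip+ [ 0.4954 -0.3373  0.15  ] tool [-0.0165 -0.0371  0.1104]
grip- [ 0.5123 -0.3673  0.15  ] tool [-0.0172 -0.0027  0.1103]
rimc [ 0.5134 -0.3447  0.075 ] tool [-0.0048 -0.0215  0.1854]
ear+ [ 0.4823 -0.3029  0.062 ] tool [-0.0103 -0.0733  0.1984]
ear- [ 0.5439 -0.4209  0.062 ] tool [-0.0172  0.0597  0.1982]
```

Run:
```python
import cv2
from h import crop
a=cv2.imread("pics/w4.png");s=cv2.imread("pics/s3.png")
cv2.imwrite("pics/c4.png",__import__("numpy").hstack([crop(a,255,95,80,100+50,4)[:500].copy() if 0 else cv2.resize(a[95:245,265:365],(400,600),interpolation=cv2.INTER_CUBIC),cv2.copyMakeBorder(s,0,100,0,0,cv2.BORDER_CONSTANT)]))
```

```text
(no output)
```

View pics/c4.png

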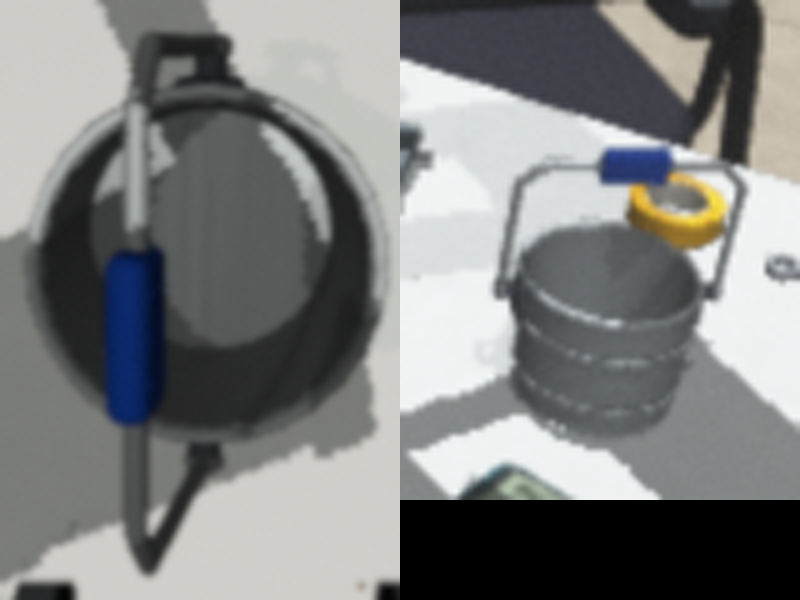

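The bail leans about 9° short of vertical: the grip is 13 mm towards -x of the hinge line. That is past the 1.35 rad limit, but only just. I'll nudge it with an open finger without gripping, then back away.

```bash
python3 -m pendant '[[[-0.01,-0.012,0,0],[-0.0165,-0.02,0.015,0],[-0.0165,-0.02,0.045,0],[-0.0165,-0.02,0.075,0],[-0.0165,-0.02,0.095,0],[-0.0165,-0.02,0.105,0],[-0.0165,-0.02,0.107,0],[-0.0165,-0.02,0.107,0]]]' 0.35
python3 -m pendant '[[[0.003,0,0,0],[0.006,0,0,0],[0.009,0,0,0],[0.012,0,0,0],[0.015,0,0,0],[0.018,0,0,0],[0.021,0,0,0],[0.022,0,0,0]]]'
python3 -m pendant '[[[0,0,0,0],[-0.004,0,0,0],[-0.008,0,0,0],[-0.01,0,0,0],[-0.01,0,-0.02,0],[-0.01,0,-0.05,0],[-0.01,0,-0.08,0],[-0.01,0.02,-0.108,0]]]'
python3 -m pendant '[[[0,0,0,0],[0,0,0,0],[0,0,0,0],[0,0,0,0],[0,0,0,0],[0,0,0,0],[0,0,0,0],[0,0,0,0]]]'
python3 - <<'E'
from h import *
c=cam("wrist");cv2.imwrite("pics/w5.png",c["color"])
o=robot.get_obs();R=Rn.from_euler("xyz",o["tcp_rot"],degrees=True).as_matrix()
b,g,r=[c["color"][...,i].astype(int) for i in range(3)]
m=((b>70)&(b>r*2.2)&(b>g*1.6)).astype(np.uint8);m[:130]=0;m[240:]=0;m[:,:260]=0;m[:,360:]=0
ys,xs=np.nonzero(m);print(len(xs),xs.min(),xs.max(),ys.min(),ys.max())
uv=((xs.min()+xs.max())/2,(ys.min()+ys.max())/2)
P=atz(c,uv,.155);print(P,R.T@(P-o["position"]))
gl=cv2.medianBlur(c["color"],3)
print("predicted rim px from (.5134,-.3447)",proj(c,[[.5134,-.3447,.075]]))
E
```

```text
clock: 9.67
position: [0.5046, -0.3523, 0.1542]
tcp_rot: [-179.9, 0.0, 30.5]
contact_force: [0.1, 0.2, -0.1]
opening: 0.346
clock: 10.33
position: [0.5241, -0.3409, 0.1546]
tcp_rot: [180.0, -0.0, 30.6]
contact_force: [0.4, 0.5, 0.3]
opening: 0.351
clock: 11.0
position: [0.5234, -0.3616, 0.2639]
tcp_rot: [-179.9, 0.0, 30.6]
contact_force: [2.8, -1.1, 0.5]
opening: 0.35
clock: 11.67
position: [0.525, -0.3633, 0.2622]
tcp_rot: [-180.0, 0.0, 30.5]
contact_force: [-0.6, 0.7, 0.2]
opening: 0.346
366 317 327 159 197
[ 0.51444067 -0.34396649  0.155     ] [ 0.00069836 -0.02205396  0.10732692]
predicted rim px from (.5134,-.3447) [[320.57631644 160.16997662]]
```

The grip is now in line with the hinge within about 1 mm, so the bail is at about 90°, and it stands free. Next I'll regrasp the grip.

```bash
python3 -m pendant '[[[0.0007,-0.012,0.01,0],[0.0007,-0.022,0.03,0],[0.0007,-0.022,0.06,0],[0.0007,-0.022,0.085,0],[0.0007,-0.022,0.1,0],[0.0007,-0.022,0.109,0],[0.0007,-0.022,0.109,0],[0.0007,-0.022,0.109,0]]]'
python3 -m pendant '[[[0,0,0,0],[0,0,0,0],[0,0,0,0],[0,0,0,0],[0,0,0,0],[0,0,0,0],[0,0,0,0],[0,0,0,0]]]' 0 60
python3 -m pendant '[[[0,0,-0.006,0],[0,0,-0.016,0],[0,0,-0.03,0],[0,0,-0.045,0],[0,0,-0.06,0],[0,0,-0.075,0],[0,0,-0.09,0],[0,0,-0.098,0]]]'
python3 - <<'E'
from h import *
to((.4906,-.1658,.250,8),(.4906,-.1658,.252,30.5))
E
```

```text
clock: 12.38
position: [0.5147, -0.3443, 0.1538]
tcp_rot: [-180.0, 0.0, 30.5]
contact_force: [-0.0, -0.3, 0.5]
opening: 0.348
clock: 13.05
position: [0.515, -0.3448, 0.1549]
tcp_rot: [179.9, -0.0, 30.5]
contact_force: [-2.8, -1.7, 7.6]
opening: 0.093
clock: 13.72
position: [0.5151, -0.3445, 0.2543]
tcp_rot: [179.9, -0.1, 30.5]
contact_force: [0.6, 0.2, -3.8]
opening: 0.093
(0.4906, -0.1658, 0.25, 8) -> [ 0.0697 -0.1663  0.0043  0.3934] dist 0.18
(0.4906, -0.1658, 0.252, 30.5) -> [ 0.0697 -0.1663  0.0023  0.0007] dist 0.18
```

```bash
python3 -m pendant '[[[0.003,-0.008,0,0.02],[0.01,-0.025,0,0.05],[0.02,-0.048,0,0.1],[0.032,-0.075,0,0.16],[0.044,-0.105,0,0.23],[0.055,-0.132,0,0.3],[0.064,-0.153,0.001,0.36],[0.0697,-0.1663,0.002,0.393]]]'
python3 -m pendant '[[[0,0,0,0],[0,0,0,0],[0,0,0,0],[0,0,0,0],[0,0,0,0],[0,0,0,0],[0,0,0,0],[0,0,0,0]]]'
python3 - <<'E'
from h import *
to((.5995,-.1505,.25,8))
c=cam("wrist");s=cam("scene");f=cam("side")
cv2.imwrite("pics/w6.png",c["color"])
u=proj(s,[[.55,-.16,.17]])[0].astype(int);v=proj(f,[[.55,-.16,.17]])[0].astype(int)
cv2.imwrite("pics/pre.png",np.hstack([cv2.resize(c["color"],(400,250)) if 0 else crop(c["color"],220,60,200,240,2),crop(s["color"],u[0]-40,u[1]-60,80,96,5)])[:, :800])
print(proj(c,[[.5995+.99*x-.139*y,-.1505+.139*x+.99*y,z] for x,y,z in [(-.028,.036,.22),(-.028,-.036,.22),(.07,.036,.196),(.07,-.036,.196)]]))
E
```

```text
clock: 14.38
position: [0.4893, -0.1632, 0.25]
tcp_rot: [-180.0, 0.0, 7.9]
contact_force: [0.3, -1.4, -4.4]
opening: 0.095
clock: 15.05
position: [0.4901, -0.1658, 0.2495]
tcp_rot: [-180.0, 0.0, 8.0]
contact_force: [-0.3, -0.2, -3.3]
opening: 0.095
(0.5995, -0.1505, 0.25, 8) -> [ 1.105e-01  1.000e-04 -5.000e-04  1.000e-04] dist 0.111
[[481.64475962 186.47607798]
 [461.62959943 305.13713678]
 [614.4679892  177.03426138]
 [584.87402805 279.72541154]]
```

View pics/pre.png

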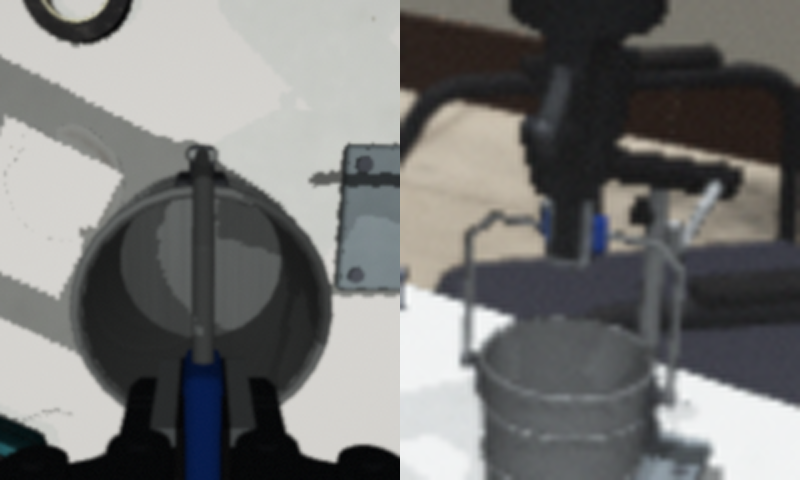

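The pail hangs level and aligned from the gripper. I'll check the stand numerically from the base-plate corners, which are at wrist pixels (390,132) and (388,205).

Run:
```python
from h import *
c=cam("wrist")
R=np.array([[.9903,.1391],[-.1391,.9903]])
for uv in [(390.5,132),(388,205)]:
    P=atz(c,uv,.01);print(P,"stand frame",R@(P[:2]-[.5995,-.1505]))
```

```text
[ 0.56385458 -0.10879703  0.01      ] stand frame [-0.02949877  0.04625672]
[ 0.57911105 -0.19735594  0.01      ] stand frame [-0.02670883 -0.04356533]
```

```bash
python3 -m pendant '[[[0.004,0,0,0],[0.015,0,0,0],[0.032,0,0,0],[0.052,0,0,0],[0.073,0,0,0],[0.093,0,0,0],[0.107,0,0,0],[0.113,0,0,0]]]'
python3 -m pendant '[[[0,0,0,0],[0,0,0,0],[0,0,0,0],[0,0,0,0],[0,0,0.006,0],[0,0,0.014,0],[0,0,0.022,0],[0,0,0.026,0]]]'
python3 -m pendant '[[[0,0,0.002,0],[0,0,0.004,0],[0,0,0.006,0],[0,0,0.008,0],[0,0,0.009,0],[0,0,0.009,0],[0,0,0.009,0],[0,0,0.009,0]]]'
python3 - <<'E'
from cell import robot
o=robot.get_obs();print(o["position"],o["contact_force"],o["wrist_torque"])
E
```

```text
clock: 15.92
position: [0.6047, -0.1492, 0.2493]
tcp_rot: [180.0, -0.1, 8.1]
contact_force: [-0.0, 0.4, -4.0]
opening: 0.091
clock: 16.58
position: [0.6012, -0.1496, 0.2219]
tcp_rot: [-180.0, 0.1, 8.0]
contact_force: [-0.6, -0.2, -4.4]
opening: 0.092
clock: 17.25
position: [0.6021, -0.1498, 0.2147]
tcp_rot: [180.0, -0.0, 8.0]
contact_force: [0.3, 0.5, -3.9]
opening: 0.09
[ 0.60206488 -0.14977494  0.21471898] [ 0.31684527  0.51913518 -3.93542873] [-0.03195268  0.00634049  0.04622524]
```

```bash
python3 -m pendant '[[[0,0,0.001,0],[0,0,0.002,0],[0,0,0.002,0],[0,0,0.003,0],[0,0,0.003,0],[0,0,0.003,0],[0,0,0.003,0],[0,0,0.003,0]]]'
python3 -m pendant '[[[0,0,0.0005,0],[0,0,0.001,0],[0,0,0.001,0],[0,0,0.0015,0],[0,0,0.0015,0],[0,0,0.0015,0],[0,0,0.0015,0],[0,0,0.0015,0]]]'
```

```text
clock: 17.92
position: [0.602, -0.1498, 0.2116]
tcp_rot: [180.0, 0.0, 8.0]
contact_force: [0.0, -0.6, -3.6]
opening: 0.089
clock: 18.58
position: [0.6021, -0.1498, 0.2109]
tcp_rot: [180.0, -0.0, 8.0]
contact_force: [-3.7, 1.9, 9.7]
opening: 0.098
```

```bash
python3 -m pendant '[[[0,0,-0.0005,0],[0,0,-0.0005,0],[0,0,-0.0005,0],[0,0,-0.0005,0],[0,0,-0.0005,0],[0,0,-0.0005,0],[0,0,-0.0005,0],[0,0,-0.0005,0]]]'
python3 -m pendant '[[[0,0,0,0],[0,0,0,0],[0,0,0,0],[0,0,0,0],[0,0,0,0],[0,0,0,0],[0,0,0,0],[0,0,0,0]]]' 0.35 20
python3 - <<'E'
from h import *
c=cam("wrist")
o=robot.get_obs();R=Rn.from_euler("xyz",o["tcp_rot"],degrees=True).as_matrix()
b,g,r=[c["color"][...,i].astype(int) for i in range(3)]
m=((b>70)&(b>r*2.2)&(b>g*1.6)).astype(np.uint8)
n,l,st,ce=cv2.connectedComponentsWithStats(m)
print([ (s,c_) for s,c_ in zip(st[1:].tolist(),ce[1:].round(1).tolist()) if s[4]>60])
print(proj(c,[[*o["position"][:2],.21]]))
E
```

```text
clock: 19.25
position: [0.6021, -0.1498, 0.2109]
tcp_rot: [180.0, -0.0, 8.0]
contact_force: [-3.6, -0.3, 6.8]
opening: 0.099
clock: 19.92
position: [0.602, -0.1498, 0.2105]
tcp_rot: [-180.0, 0.0, 8.0]
contact_force: [-0.5, -0.9, 0.1]
opening: 0.351
[([314, 250, 18, 64, 1045], [322.1, 281.2]), ([44, 350, 16, 14, 163], [51.7, 356.4])]
[[321.1212587 279.6872833]]
```

```bash
python3 -m pendant '[[[0,0,-0.005,0],[0,0,-0.015,0],[0,0,-0.03,0],[0,0,-0.05,0],[0,0,-0.075,0],[0,0,-0.1,0],[0,0,-0.12,0],[0,0,-0.125,0]]]'
python3 -m pendant '[[[0,-0.03,-0.03,0],[0,-0.03,-0.06,0],[0,-0.03,-0.06,0],[0,-0.03,-0.06,0],[0,-0.03,-0.06,0],[0,-0.03,-0.06,0],[0,-0.03,-0.06,0],[0,-0.03,-0.06,0]]]'
cat > chk.py <<'E'
from h import *
c=cam("wrist");s=cam("scene");f=cam("side")
cv2.imwrite("pics/fw.png",c["color"]);cv2.imwrite("pics/fs.png",s["color"]);cv2.imwrite("pics/fd.png",f["color"])
for n,k in (("wrist",c),("scene",s),("side",f)):
    b,g,r=[k["color"][...,i].astype(int) for i in range(3)]
    m=((b>70)&(b>r*2.2)&(b>g*1.6)).astype(np.uint8)
    e=proj(k,[[.602,-.1498,.2025]])[0]; E2=proj(k,[[.602-.139*y,-.1498+.99*y,.2025] for y in(-.017,.017)])
    N,l,st,ce=cv2.connectedComponentsWithStats(m)
    print(n,"expect",e.round(1),E2.round(1).tolist(),[(st[i].tolist(),ce[i].round(1).tolist()) for i in range(1,N) if np.hypot(*(ce[i]-e))<40 and st[i][4]>5])
print(robot.get_obs()["contact_force"])
E
python3 chk.py
```

```text
clock: 20.63
position: [0.6033, -0.1501, 0.3403]
tcp_rot: [179.9, -0.3, 8.0]
contact_force: [0.2, 0.1, 1.4]
opening: 0.346
clock: 21.3
position: [0.5975, -0.1202, 0.3946]
tcp_rot: [-180.0, 0.1, 8.0]
contact_force: [-0.2, 0.1, -0.3]
opening: 0.354
wrist expect [321.7 206.7] [[321.7, 221.3], [321.7, 191.6]] [([318, 195, 9, 30, 209], [321.9, 209.2])]
scene expect [368.  192.1] [[373.9, 193.1], [362.1, 191.2]] [([363, 190, 12, 7, 61], [368.8, 192.3])]
side expect [304.2 163.8] [[305.2, 162.1], [303.2, 165.6]] [([302, 160, 5, 8, 22], [304.5, 163.1])]
[-0.01834958 -0.15418628  0.59471017]
```

```bash
python3 -m pendant '[[[0,0,0,0],[0,0,0,0],[0,0,0,0],[0,0,0,0],[0,0,0,0],[0,0,0,0],[0,0,0,0],[0,0,0,0]]]' >/dev/null
cp pics/fs.png a.png; cp pics/fd.png b.png; python3 chk.py
python3 - <<'E'
from h import *
for p,q,(x,y) in (("a.png","pics/fs.png",(368,215)),("b.png","pics/fd.png",(304,185))):
    A,B=[cv2.imread(t)[y-40:y+40,x-35:x+35].astype(int) for t in(p,q)];d=abs(A-B).max(2);print("diff",d.max(),(d>40).sum())
c=cam("wrist");g=cv2.cvtColor(c["color"],cv2.COLOR_BGR2GRAY)
th=np.linspace(0,2*np.pi,72,endpoint=False)
gx=cv2.Laplacian(cv2.GaussianBlur(g,(3,3),0),cv2.CV_64F);gr=cv2.morphologyEx(g,cv2.MORPH_GRADIENT).astype(float)
# best-fitting rim circle: tilt and offset search (stand frame)
S=Rn.from_euler("z",8,degrees=True).as_matrix();best=[]
def sc(k,gr,dx,dy,ax,ay):
    L=np.c_[.045*np.cos(th),.045*np.sin(th),0*th]@Rn.from_euler("xy",[ax,ay],degrees=True).as_matrix().T
    P=(L+[dx,dy,0])@S.T+[.602,-.1498,.1315]
    uv=proj(k,P);return cv2.remap(gr.astype(np.float32),uv[:,0].astype(np.float32),uv[:,1].astype(np.float32),cv2.INTER_LINEAR).mean()
s=cam("scene");gs=cv2.morphologyEx(cv2.cvtColor(s["color"],cv2.COLOR_BGR2GRAY),cv2.MORPH_GRADIENT).astype(float)
for ax in(-10,-5,0,5,10):
  for ay in(-10,-5,0,5,10):
    for dx in np.arange(-.012,.013,.003):
      for dy in np.arange(-.009,.01,.003):
        best.append((sc(c,gr,dx,dy,ax,ay)+sc(s,gs,dx,dy,ax,ay),ax,ay,round(dx,3),round(dy,3)))
best.sort(reverse=True);print(*best[:6],sep="\n")
E
```

```text
wrist expect [321.1 206.4] [[321.1, 221.0], [321.2, 191.4]] [([318, 195, 8, 29, 210], [321.3, 209.0])]
scene expect [368.  192.1] [[373.9, 193.1], [362.1, 191.2]] [([363, 190, 12, 7, 62], [368.8, 192.4])]
side expect [304.2 163.8] [[305.2, 162.1], [303.2, 165.6]] [([302, 160, 5, 8, 23], [304.5, 163.2])]
[ 0.24459241 -0.63230898 -0.19504563]
diff 10 0
diff 31 0Traceback (most recent call last):
  File "<stdin>", line 6, in <module>
cv2.error: OpenCV(4.12.0) :-1: error: (-5:Bad argument) in function 'morphologyEx'
> Overload resolution failed:
>  - morphologyEx() missing required argument 'kernel' (pos 3)
>  - morphologyEx() missing required argument 'kernel' (pos 3)
```

Run:
```python
from h import *
th=np.linspace(0,2*np.pi,72,endpoint=False);K=np.ones((3,3),np.uint8)
G=lambda k:cv2.morphologyEx(cv2.cvtColor(k["color"],cv2.COLOR_BGR2GRAY),cv2.MORPH_GRADIENT,K).astype(np.float32)
c=cam("wrist");s=cam("scene");gc,gs=G(c),G(s);S=Rn.from_euler("z",8,degrees=True).as_matrix()
def sc(k,g,dx,dy,ax,ay):
    L=np.c_[.045*np.cos(th),.045*np.sin(th),0*th]@Rn.from_euler("xy",[ax,ay],degrees=True).as_matrix().T
    uv=proj(k,(L+[dx,dy,0])@S.T+[.602,-.1498,.1315]).astype(np.float32)
    return cv2.remap(g,uv[:,0].copy(),uv[:,1].copy(),cv2.INTER_LINEAR).mean()
best=sorted([(sc(c,gc,x,y,a,b)+sc(s,gs,x,y,a,b),a,b,round(x,3),round(y,3)) for a in range(-12,13,4) for b in range(-12,13,4) for x in np.arange(-.012,.013,.003) for y in np.arange(-.009,.01,.003)],reverse=True)
print(*best[:6],sep="\n")
```

```text
(np.float32(85.61821), -8, -4, np.float64(-0.003), np.float64(0.0))
(np.float32(85.40805), -4, -4, np.float64(-0.003), np.float64(0.0))
(np.float32(83.46118), 0, 0, np.float64(-0.003), np.float64(-0.003))
(np.float32(83.44194), -8, 0, np.float64(-0.003), np.float64(0.0))
(np.float32(83.44133), 0, -4, np.float64(-0.003), np.float64(-0.003))
(np.float32(83.06261), 4, 0, np.float64(-0.003), np.float64(-0.003))
```

```bash
python3 -c "
from cell import robot
print(robot.job_done(), robot.get_obs()['clock'])"
```

```text
the job is handed in; nothing more can be done
the job is handed in; nothing more can be done
```

The pail is hanging by its bail on the stand's two prongs. I handed the job in at about 22 s of the 64 s allowed, with the gripper well clear above.

**What I did:**
- **Folding the bail up:** I held the bare wire beside the grip and swung the bail up, with the pail standing level on the table. When I opened the fingers it settled about 9° short of vertical. I nudged it to about 90° with an open finger and backed off, and it stood by itself.
- **Hanging the pail:** I took hold of the blue grip, lifted the pail, turned it to match the stand and brought it in from the prongs' open ends. I lowered it until the wire touched the prongs (about 10 N upward), then let go and moved straight up.

**Last checks:**
- **Position:** the grip was within 1 px of where it should be in the scene and side cameras. In the wrist camera it was within about 3 px. I take this to mean the wire rests at prong height.
- **Stillness:** nothing changed between pictures taken about 0.7 s apart.
- **Level:** this check was weak. The fit of the rim gave almost equal scores for side-to-side tilts from -8° to +4°. I judged it level from the grip's outline in the scene camera and its rest height.
- **Not checked by eye:** I had used all 12 pictures by then, so I never viewed the final hang. I did not re-measure the tape rolls or the spray bottle, but none of the moves was planned near them.

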